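# Third hand: hold the second fan against the rear panel

## Robot

A 6-joint arm with a two-finger parallel gripper is mounted at the origin on the work surface. World frame = base frame: x ahead of the robot, y to its left, z up, the work surface at z = 0. Lengths are in mm, angles in rad, forces in N, time in s.
With the tool pointing down it reaches from about 350 to 725 mm from the base axis. Payload 6 kg.
Tool frame: the origin (TCP) lies on the centre line of the jaws, within the pads' length; the fingertips stand 22 mm ahead of it and the grasp point (between the pads) lies 3 mm ahead of it; z points along the fingers, y is the line along which they close (so a half turn about z gives the same grasp; the last joint's range is limited). The gripper opens to 85 mm and grips with 20 to 120 N. Pads are 22 mm wide; open, the fingers measure 114 mm over their backs; the gripper's body (76 mm by 85 mm) begins 54 mm behind the grasp point. The pads swing forward as they close: fully open they stand 13 mm farther back than shut.
Start: joints at [1.502, 0.04, 0.085, 0, -1.615, -0.334], TCP at [235.17, 551.967, 218.861] pointing down, gripper open.
Joint ranges: [-2.56, 2.56], [-1.29, 2.01], [-1.08, 1.49], [-3.29, 1.98], [-2.81, -0.18], [-2.99, 2.99]. Speed limits (rad/s): [2.57, 2.57, 3.01, 3.14, 3.14, 3.14].

## Interface

Orientations are given as a rotation vector (axis times angle).
In Python, from station import env gives the robot as it stands. The module is installed in compiled form; this text tells all that it offers.
- The arm moves only by the shell command python3 -m creep 'ROWS' [FORCE]. ROWS is JSON, a list of rows, each a list of 5 numbers: the shift along the tool's x, y, z each as a share of 50 cm, from -1 to 1, then the turn about the tool's z as a share of 90 degrees, from -1 to 1, then the finger opening in mm, from 0 to 85.4. A call has 1 to 5 rows; each row is the pose to reach, as a shift and turn from the pose commanded when the call began, along the tool's axes at that moment; what a row does not reach only later rows make up. A row lasts 1/12 s, in which the tool goes at most 41.7 mm and 7.16 degrees, less where a joint would pass 70% of its speed; a pose out of reach is approached as far as the arm can. A call with a number of a shift or a turn outside -1 to 1 is refused whole. A call with a gripper value outside its range is refused whole. The fingers move at their own pace and stop on an object; FORCE is the grip in N (left out, the last holds). Time passes only in rows, so rows that repeat a pose let the fingers close. It gives the time, the measured TCP pose, the force, the opening and the grip force at its end, in the units of the state.
- env.state(): the state, without advancing time (a new reading comes with each control period).
- env.get_image(name): name is "scene" or "top"; returns a dict with "color" (384x512x3 uint8, blue, green, red), "camera_matrix" (3x3 intrinsics, pixels), "xyz" and "orientation" of the camera in the world. Camera axes: x right, y down, z forward; pixel columns grow to the right and rows downward; lengths in mm; the calibration is good to about 2 mm. A picture is of the moment at which its call begins. There is no depth.
- env.finish_job(): hands the job in; it is judged then, once.
Trained networks look in a picture, given as the dict that the camera call returned (one of the last four; its "shot" number tells which), for a name from the list of things; names that differ only in an ending like _2 or _b are one class to them, and where a whole thing is asked for, a point or a joint stands for the part that bears it (a point fixed in the world has none). Each returns a list of dicts, best first, with "conf" (0 to 1); they miss things now and then, are a little off and sometimes report something else, mostly with a low value. They report only what shows in the picture. A call takes as long as a camera call. They do not tell look-alikes from the thing itself.
- env.spot_in(name, picture): "rect" ([centre column, centre row, width, height] as shares, 0 to 1, of the picture: columns of its width, rows of its height, round what is visible of it).
The state is a dict: "t": time; "joints": joint angles; "qd": joint speeds; "joint_efforts": joint torques, N m; "tool_pos": TCP position; "tcp_rot": TCP orientation; "wrist_force": force on the tool from outside, world axes, zero at the start; "ft_torque": the same for the moment, N m; "gripper_width": finger opening in mm; "grip_force": force on a finger pad.
Only numpy, scipy, OpenCV 4.12 (cv2) and the standard library are available. Lean on these libraries where they do the work, as an engineer would, in place of code of your own. Each camera call takes 0.05 s, during which the arm holds its last target. There are 200 camera calls.

## Task

The aluminium rear panel held upright in the board holder has two fan openings, and one of them already has its fan. Pick up the loose 60 mm fan standing on the mat and be my third hand: hold it flat on the inside of the panel over the empty opening, upright, its spoked side to the panel as it already faces, its four screw holes over the panel's, and press it on with a steady 10 newtons or so (never ramming the panel) while I drive the screws from the other side. Finish while still gripping and pressing it there - do not let go - and leave the other things on the bench where they are.

Things in the scene. Friction and masses are not known exactly. Their poses are not given: they have to be found in the camera images.
- fan_center (a point): The loose fan: black square axial fan, 60 mm wide, 60 mm high, 25 mm thick, about 85 g, standing on edge. This point is its centre, 30 mm above the bench. x: along its width (grip its flat sides, at +-30 mm); y: through its thickness, out of the spoked face (four arms, silver disc); z up. At the start its y axis is within 0.75 rad of the panel's.
- fan_face (a point): Centre of the loose fan's spoked face, 12.5 mm from its centre along y: the face that goes against the panel. Axes as the fan's.
- fan: The same loose fan, origin at the centre of its underside, axes as above.
- rear_panel: Aluminium panel, 260 mm long, 3 mm thick, from 45 to 121 mm above the bench, in a fixed grey board holder. Origin on the bench below the middle of its inner face. x: along the panel; y: from inner to outer face, the way to press; z up. End posts at x = +-137 mm, 118 mm high; feet and rods up to 75 mm either side, 18 mm high. It does not give way: once the fan touches, the push grows within a millimetre or two of travel.
- opening_a (a point): Centre of one round 55 mm fan opening, on the panel's inner face, 83 mm above the bench, at x = -48 mm along the panel; its four screw holes are at +-25 mm. Axes as the panel's.
- opening_b (a point): Centre of the other, identical opening, at x = +48 mm along the panel, 83 mm above the bench. Axes as the panel's.
- fitted_fan_face (a point): The fan already screwed on: same 60 x 60 x 25 mm fan, on the inner side, over one of the two openings. This point is the centre of its face on the panel, so it coincides with the taken opening's centre. 36 mm remain between it and a fan over the other opening. Both openings have a wire guard on the outer side.
- small_fan: Bystander, leave alone: a smaller 40 x 40 x 20 mm fan lying flat. Origin at the centre of its underside.
- heat_sink: Bystander, leave alone: finned aluminium heat sink 50 x 40 x 25 mm high. Origin at the centre of its underside.
- screwdriver: Bystander, leave alone: yellow-handled screwdriver, 190 mm, lying on the outer side of the panel. Origin at the centre of its underside.
- screw_dish: Bystander, leave alone: round steel dish of screws, 72 mm across, 18 mm high, on the outer side of the panel. Origin at the centre of its underside.
- solder_reel: Bystander, leave alone: reel of solder, 55 mm across, 46 mm high. Origin at the centre of its underside.
- side_cutters: Bystander, leave alone: side cutters, 125 mm long. Origin at the centre of its underside.
- multimeter: Bystander, leave alone: hand multimeter lying flat, 190 x 90 x 45 mm high. Origin at the centre of its underside.
- tip_cleaner: Bystander, leave alone: pot of brass wool, 76 mm across, 50 mm high. Origin at the centre of its underside.
Mind the look-alikes: they are no part of the job. Leave any orange, purple or turquoise look-alike of the fan alone.

How it is judged (in metres and radians):
On the way, in this order (a step that is already met when the one before it is completed fails the run):
1. the loose fan is picked up, clear of the bench (height (world z) of fan_center above 0.05 m and contact force between the fingers and fan above 1 N), for 0.2 s.
2. it lies against the panel over the empty opening (((distance between fitted_fan_face and opening_a above 0.05 m and x of fan_face in the frame of opening_a between -0.004 and 0.004 m and z of fan_face in the frame of opening_a between -0.004 and 0.004 m and y of fan_face in the frame of opening_a between -0.004 and 0.003 m) or (distance between fitted_fan_face and opening_b above 0.05 m and x of fan_face in the frame of opening_b between -0.004 and 0.004 m and z of fan_face in the frame of opening_b between -0.004 and 0.004 m and y of fan_face in the frame of opening_b between -0.004 and 0.003 m)) and contact force between fan and rear_panel above 1 N), for 0.2 s.
At the end, for the whole second after the job is handed in: Fan gripped and pressed on the panel's inside over the opening without a fan: spoked face on the panel, its centre within 4 mm of the opening's along the panel and in height, upright and square within 0.08 rad, pushing with 5 to 16 N through the last second, still held by the fingers (((distance between fitted_fan_face and opening_a above 0.05 m and x of fan_face in the frame of opening_a between -0.004 and 0.004 m and z of fan_face in the frame of opening_a between -0.004 and 0.004 m and y of fan_face in the frame of opening_a between -0.004 and 0.003 m) or (distance between fitted_fan_face and opening_b above 0.05 m and x of fan_face in the frame of opening_b between -0.004 and 0.004 m and z of fan_face in the frame of opening_b between -0.004 and 0.004 m and y of fan_face in the frame of opening_b between -0.004 and 0.003 m)) and angle between the x axis of fan_center and the x axis of rear_panel, either way round below 0.08 rad and angle between fan_center's own z axis and vertical below 0.08 rad and contact force between fan and rear_panel between 5 and 16 N and contact force between the fingers and fan above 2 N and linear speed of fan below 0.01 m/s); the arm keeps its last pose, push and grip.
It fails at once if the panel is pressed with more than 35 N (contact force between fan and rear_panel above 35 N).
It fails at once if a bystander is moved by more than 25 mm (distance of any of small_fan, heat_sink, screwdriver, screw_dish, solder_reel, side_cutters, multimeter, tip_cleaner from where it was at the start of the episode above 0.025 m).
It also fails if it takes over 54 s, if anything falls off the work surface, if the arm or the gripper's body presses on something with over 40 N, if the wrist force passes 120 N, or if a joint passes its speed limit or range.

## Working session

There is one attempt and no reset: what is moved stays moved. The work goes in short steps, Python scripts to look and compute and a shell command to move; the robot and the scene stay as the last step left them, time stands still between calls to the robot, and variables do not carry over. Pictures are saved under pics/ and viewed, at most 10 in all, crops included, and the job is handed in when it is done.

```bash
mkdir -p pics
cat > h.py <<'E'
import numpy as np, cv2
from scipy.spatial.transform import Rotation as R
from station import env
def cam(p):
    K=np.array(p["camera_matrix"]);o=np.array(p["orientation"]);M=o if o.shape==(3,3) else R.from_rotvec(o).as_matrix()
    return K,M,np.array(p["xyz"])
def ray(p,u,v,z):
    K,M,c=cam(p);d=M@np.linalg.solve(K,[u,v,1]);return c+d*(z-c[2])/d[2]
def proj(p,X):
    K,M,c=cam(p);q=K@(M.T@(np.array(X)-c));return q[:2]/q[2]
E
python3 - <<'E'
from h import *
for n in("scene","top"):
    p=env.get_image(n);cv2.imwrite(f"pics/{n}0.png",p["color"] if 0 else cv2.resize(p["color"],(800,600),interpolation=cv2.INTER_CUBIC))
    print(n,p["xyz"],p["orientation"],p["camera_matrix"])
    for k in("fan","fan_face","fitted_fan_face","rear_panel","opening_a","small_fan"):
        try:
            for d in env.spot_in(k,p)[:4]:
                r=np.array(d["rect"])*[512,384,512,384];print(k,round(d["conf"],2),r.round(1))
        except Exception as e: print(k,e)
print(env.state())
E
```

```text
scene [1292.65058256   68.71101071  859.99636414] [-1.61006149 -1.9825447   0.78563631] [[436.93744758   0.         252.86117812]
 [  0.         436.93744758 192.35370418]
 [  0.           0.           1.        ]]
fan 0.87 [216.8 192.8  23.3  40. ]
fan 0.85 [246.6 197.2  24.   29. ]
fan 0.75 [230.4 230.3  14.2  36.6]
fan 0.73 [211.7 153.9  11.8  29.5]
fan_face 0.98 [176.  152.9  27.7  23. ]
fan_face 0.9 [231.2 229.9  13.8  32.7]
fan_face 0.79 [211.3 154.2  13.6  26. ]
fan_face 0.75 [215.9 194.2  20.1  31.8]
fitted_fan_face 0.87 [313.5 183.2  21.6  36.5]
fitted_fan_face 0.63 [189.3 228.5  22.9  21. ]
fitted_fan_face 0.38 [377.6 190.7  25.4  21.5]
fitted_fan_face 0.37 [216.7 194.9  14.7  34.4]
rear_panel 0.98 [314.8 209.7  71.4 121.2]
opening_a 0.71 [313.8 210.2  78.  121.8]
opening_a 0.66 [238.3 273.8  53.4  30.8]
small_fan 0.61 [189.7 184.3  23.3  14.8]
top [ 470.20924664  -82.70286643 1165.20025095] [-2.1655916   2.19220478 -0.08757141] [[376.82269943   0.         252.80075816]
 [  0.         376.82269943 191.1615359 ]
 [  0.           0.           1.        ]]
fan 0.78 [308.7 246.
[... 435 characters left out ...]
  12.3  17.4]
{'t': 0.7, 'joints': array([ 1.50172686e+00,  4.01825080e-02,  8.47778024e-02, -5.65342167e-05,
       -1.61550848e+00, -3.33708377e-01]), 'qd': array([-0.00125198,  0.00019921,  0.00029323,  0.00149281,  0.00203763,
        0.00025635]), 'joint_efforts': array([ 1.55369587e-03, -3.67820156e+01,  3.47380042e+01,  6.93152189e+00,
       -7.12013589e-04,  5.23379356e-06]), 'tool_pos': array([235.13386311, 551.963388  , 218.84779815]), 'tcp_rot': array([ 3.07798011e+00, -6.28385402e-01, -6.37190652e-05]), 'wrist_force': array([-0.06253379, -0.16266212, -0.03117151]), 'ft_torque': array([-0.04573476,  0.01774439, -0.00594372]), 'grip_force': 0.0, 'gripper_width': 85.16207033699872}
```

View pics/scene0.png

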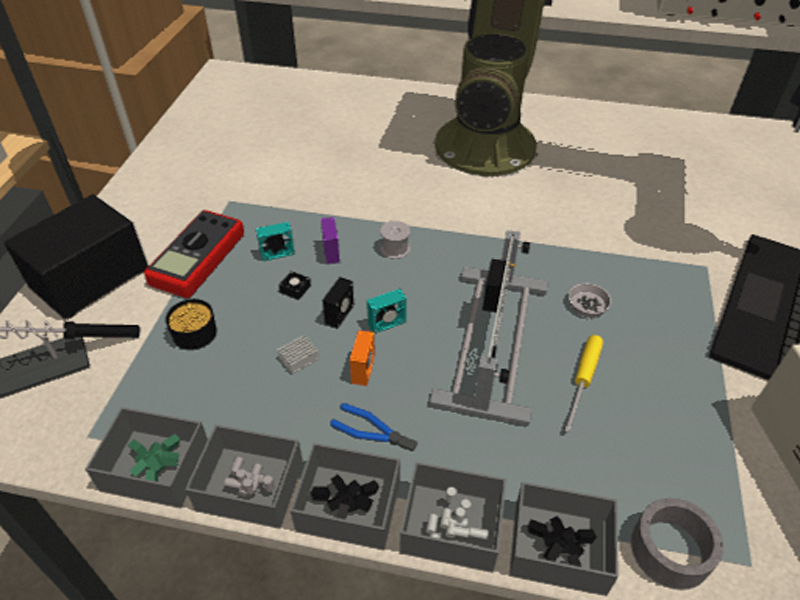

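View pics/top0.png

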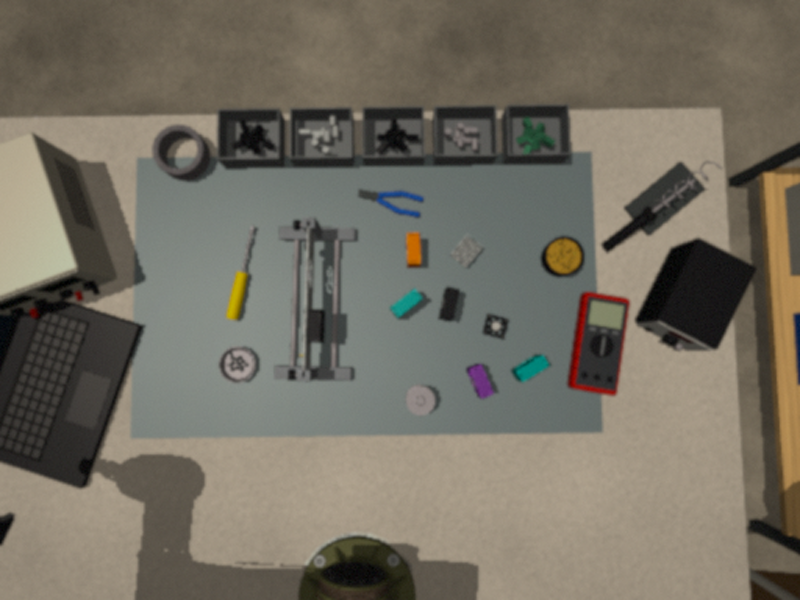

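The black loose fan is at about native (217,193) in scene and (287,195) in top, with the silver disc facing the panel at +y. The fitted fan is at the robot end of the panel, so opening_b, the far one, is empty. I'll zoom in to measure this.

Run:
```python
from h import *
t=env.get_image("top");s=env.get_image("scene")
def crop(p,x,y,w,h,k):return cv2.resize(p["color"][y:y+h,x:x+w],None,fx=k,fy=k,interpolation=cv2.INTER_CUBIC)
cv2.imwrite("pics/tc.png",crop(t,172,136,130,112,5))
cv2.imwrite("pics/sc.png",crop(s,200,142,155,132,5))
for u,v in((287.5,194),(202,208)):print(ray(t,u,v,60),ray(t,u,v,113))
print(ray(s,217,193,30))
```

```text
[ 551.19261792 -183.55975126   60.        ] [ 547.30905141 -178.72314822  113.        ]
[513.10618544  67.94195547  60.        ] [511.04905801  60.71776641 113.        ]
[ 549.53210782 -181.85507787   30.        ]
```

View pics/tc.png

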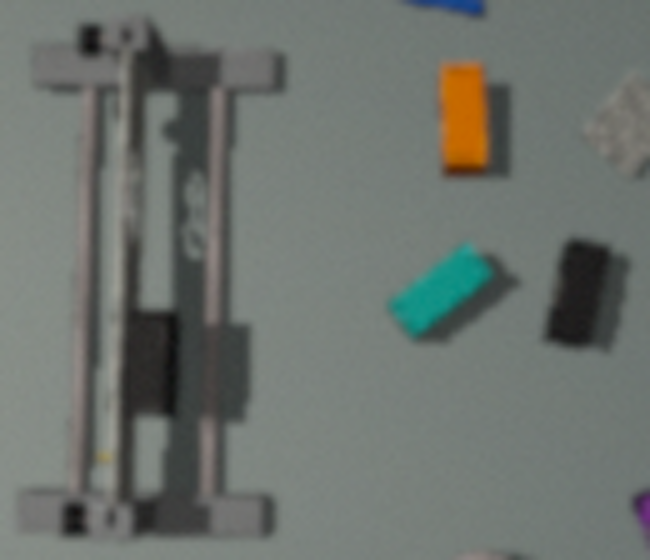

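View pics/sc.png

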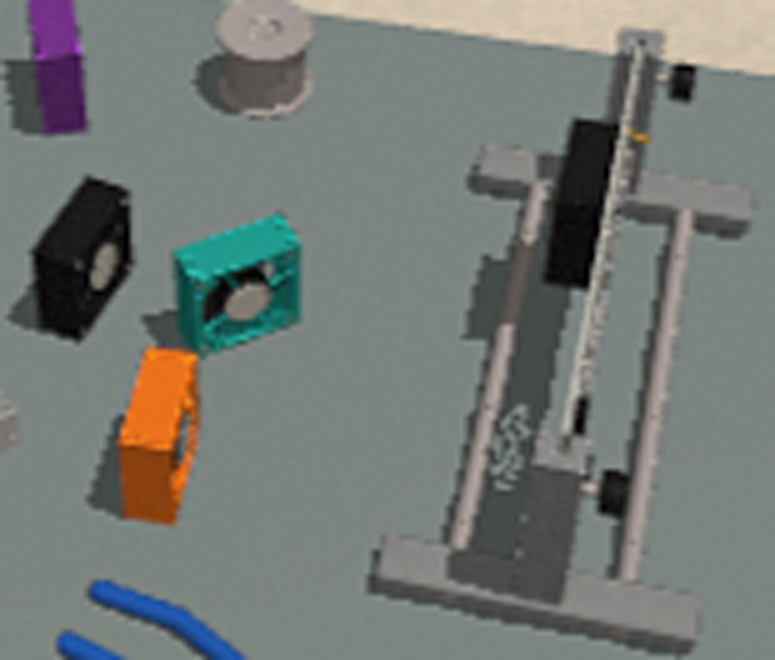

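```bash
cat > fit.py <<'E'
from h import *
from scipy.optimize import least_squares
t=env.get_image("top");s=env.get_image("scene")
off={'t':(t,172,136),'s':(s,200,142)}
def fit(pts,x0):
    def f(q):
        r=[]
        for c,u,v,X in pts:
            p,a,b=off[c];w=R.from_euler('z',q[2]).apply(X)+[q[0],q[1],0]
            r+=list(proj(p,w)-[a+(u+.5)/5-.5,b+(v+.5)/5-.5])
        return np.array(r)
    o=least_squares(f,x0,loss='soft_l1');print(o.x.round(3));print(f(o.x).reshape(-1,2).round(2).tolist());return o.x
P=[('t',112,517,(-137,1.5,118)),('t',133,37,(137,1.5,118)),('t',177,312,(-18,-25,113)),('t',175,415,(-78,-25,113)),
('s',557,205,(-18,-25,113)),('s',575,120,(-78,-25,113)),('s',547,280,(-18,-25,53)),('s',588,287,(-18,0,53)),('s',641,42,(-137,1.5,118)),('s',563,455,(137,1.5,118))]
F=[('t',568,240,(30,12.5,60)) if 0 else ('t',568,240,(30,12.5,60)),('t',611,250,(30,-12.5,60)),('t',591,347,(-30,-12.5,60)),('t',547,339,(-30,12.5,60)),
('s',90,178,(-30,-12.5,60)),('s',130,192,(-30,12.5,60)),('s',73,258,(30,12.5,60)),('s',36,247,(30,-12.5,60)),('s',78,338,(30,12.5,0)),('s',128,262,(-30,12.5,0))]
for c in 'ts','t','s':
    print(c);p=fit([q for q in P if q[0] in c],[550,70,0.]);f=fit([q for q in F if q[0] in c],[550,-180,-.2])
    print("opening_b",(R.from_euler('z',p[2]).apply([48,0,0])[:2]+p[:2]).round(1))
E
python3 fit.py
```

```text
ts
[ 5.59914e+02  7.67710e+01 -3.40000e-02]
[[-0.27, 0.92], [-1.07, -0.94], [-2.04, -0.76], [-2.34, 0.13], [-0.88, -1.14], [-0.84, -0.74], [-1.18, 0.72], [0.56, 1.08], [-0.24, -0.16], [-0.52, -0.89]]
[ 5.49708e+02 -1.83448e+02 -2.36000e-01]
[[0.31, 0.07], [0.0, -0.06], [-0.36, 0.39], [0.12, 0.1], [-0.6, -1.21], [-0.1, -1.1], [0.11, 1.01], [-1.2, 0.1], [0.58, 0.73], [1.3, 0.69]]
opening_b [607.9  75.1]
t
[ 5.59314e+02  7.26500e+01 -3.50000e-02]
[[1.18, 1.12], [0.43, -0.75], [-0.57, -0.56], [-0.88, 0.33]]
[ 5.50082e+02 -1.83400e+02 -2.24000e-01]
[[0.16, -0.04], [-0.13, -0.26], [-0.25, 0.24], [0.21, 0.05]]
opening_b [607.3  71. ]
s
[ 5.60611e+02  7.82120e+01 -3.40000e-02]
[[-0.32, -0.84], [-0.32, -0.47], [-0.64, 1.01], [1.1, 1.37], [0.27, 0.08], [0.15, -0.52]]
[ 5.49081e+02 -1.83559e+02 -2.46000e-01]
[[-0.45, -1.37], [-0.0, -1.21], [0.0, 0.82], [-1.25, -0.15], [0.48, 0.54], [1.4, 0.59]]
opening_b [608.6  76.6]
```

```bash
cat > go.py <<'E'
import sys; from h import *
# target x y z yaw(of jaw line, mod pi)
x,y,z,w=map(float,sys.argv[1:5]);s=env.state();r=R.from_rotvec(s["tcp_rot"]);M=r.as_matrix()
d=M.T@(np.array([x,y,z])-s["tool_pos"]);a=np.arctan2(M[1,1],M[0,1]);turn=-((w-a+np.pi/2)%np.pi-np.pi/2)
print("shift",(d/500).round(4),"turn",round(turn/(np.pi/2),4),"tcp",s["tool_pos"].round(1),"tilt",M[:,2].round(4),"F",s["wrist_force"].round(2),"w",round(s["gripper_width"],1),"g",round(s["grip_force"],1),"t",s["t"],"j",s["joints"].round(2))
E
python3 -m creep '[[0.06,0.058,0,0.08,85],[0.12,0.116,0,0.16,85],[0.18,0.174,0,0.24,85],[0.24,0.232,0,0.32,85],[0.3,0.29,0,0.4,85]]'
python3 go.py 549.7 -183.4 130 -0.235
```

```text
t: 1.32
tool_pos: [316.5, 358.3, 219.0]
tcp_rot: [-2.731, 1.552, -0.0]
wrist_force: [1.6, 0.7, 0.4]
gripper_width: 85.1
grip_force: 0.0
shift [1.1694 0.1541 0.1777] turn 0.4918 tcp [316.5 358.3 219. ] tilt [ 3.e-04  3.e-04 -1.e+00] F [1.56 0.66 0.44] w 85.1 g 0.0 t 1.3167 j [ 1.27 -0.29 -0.22  0.   -1.64 -0.73]
```

```bash
python3 -m creep '[[0.08,0.01,0,0.07,85],[0.16,0.02,0,0.14,85],[0.24,0.03,0,0.21,85],[0.32,0.04,0,0.28,85],[0.4,0.05,0,0.35,85]]' >/dev/null
python3 go.py 549.7 -183.4 130 -0.235
```

```text
shift [ 0.7116 -0.3106  0.1784] turn 0.1423 tcp [398.4 174.1 219.4] tilt [ 0.001  0.001 -1.   ] F [1.53 0.8  0.62] w 84.9 g 0.0 t 1.7333 j [ 0.88 -0.41 -0.31  0.   -1.68 -0.89]
```

```bash
python3 -m creep '[[0.075,-0.033,0,0.03,85],[0.15,-0.066,0,0.06,85],[0.225,-0.099,0,0.09,85],[0.3,-0.132,0,0.12,85],[0.375,-0.165,0,0.14,85]]' >/dev/null
python3 go.py 549.7 -183.4 130 -0.235
```

```text
shift [ 0.2977 -0.2128  0.1788] turn 0.0038 tcp [479.8 -14.3 219.4] tilt [ 1.3e-03  4.0e-04 -1.0e+00] F [ 1.19  0.63 -0.16] w 84.7 g 0.0 t 2.15 j [ 0.39 -0.29 -0.21  0.   -1.64 -0.62]
```

```bash
python3 -m creep '[[0.065,-0.048,0.03,0,85],[0.13,-0.096,0.06,0,85],[0.195,-0.144,0.09,0,85],[0.26,-0.188,0.12,0,85],[0.3,-0.215,0.14,0,85]]' >/dev/null
python3 -m creep '[[0,0,0,0,85],[0,0,0,0,85],[0,0,0,0,85]]' >/dev/null
python3 go.py 549.7 -183.4 33 -0.235
python3 - <<'E'
from h import *
t=env.get_image("top");s=env.get_image("scene")
a=cv2.resize(s["color"][130:230,170:300],None,fx=6,fy=6,interpolation=cv2.INTER_CUBIC)
cv2.imwrite("pics/s1.png",a)
E
```

```text
shift [0.0019 0.001  0.2323] turn 0.005 tcp [ 550.4 -182.6  149.1] tilt [ 0.e+00 -3.e-04 -1.e+00] F [ 0.56  0.15 -0.49] w 85.1 g 0.0 t 2.8167 j [ 0.03 -0.01 -0.09  0.   -1.49 -0.25]
```

View pics/s1.png

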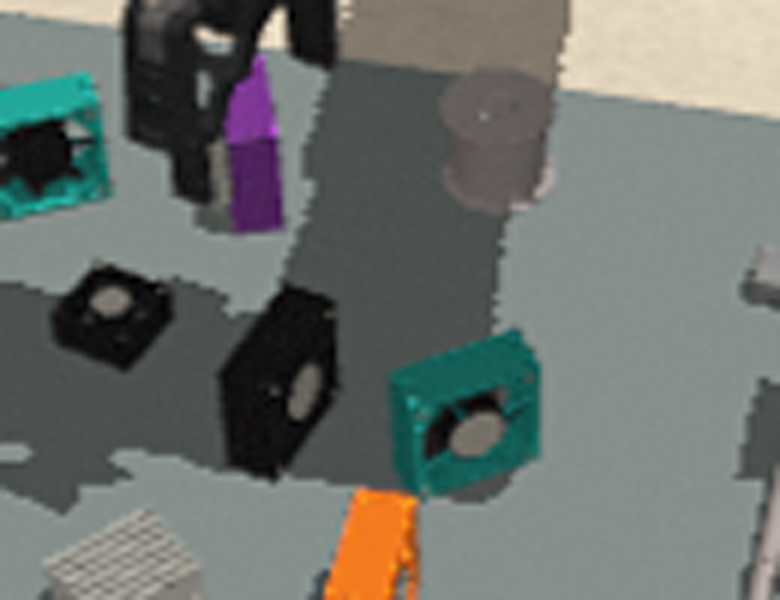

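Run:
```python
from h import *
s=env.get_image("scene");st=env.state();M=R.from_rotvec(st["tcp_rot"]).as_matrix()
for k in(-46,46):print(k,(proj(s,st["tool_pos"]+M@[0,k,9])-[170,130])*6, (st["tool_pos"]+M@[0,k,20]).round(0))
a=s["color"][60:210,150:300].copy()
cv2.imwrite("pics/s2.png",cv2.resize(a,None,fx=4,fy=4,interpolation=cv2.INTER_CUBIC))
```

```text
-46 [209.9811911  263.94306308] [ 596. -192.  130.]
46 [318.16981979 123.06129565] [ 506. -171.  130.]
```

View pics/s2.png

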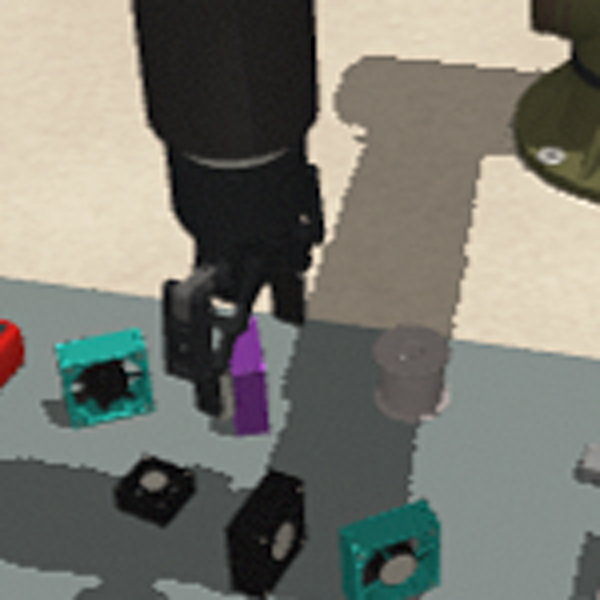

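The jaws stand above the fan as the calibration predicts, with the open pads farther back. I'll go down and grip.

```bash
python3 -m creep '[[0.002,0.001,0.06,0.005,85],[0.002,0.001,0.12,0.005,85],[0.002,0.001,0.18,0.005,85],[0.002,0.001,0.232,0.005,85],[0.002,0.001,0.232,0.005,85]]' >/dev/null
python3 go.py 549.7 -183.4 33 -0.235
python3 -m creep '[[0,0,0,0,50],[0,0,0,0,50],[0,0,0,0,50],[0,0,0,0,50],[0,0,0,0,50]]' 50
python3 -m creep '[[0,0,0,0,50],[0,0,0,0,50],[0,0,0,0,50],[0,0,0,0,50],[0,0,0,0,50]]' >/dev/null
python3 go.py 549.7 -183.4 33 -0.235
```

```text
shift [ 0.0019 -0.0073 -0.0113] turn 0.0008 tcp [ 546.3 -181.6   27.4] tilt [-0.0082  0.0022 -1.    ] F [-0.73  0.47 -1.09] w 84.8 g 0.0 t 3.3833 j [ 0.03  0.05 -0.26 -0.   -1.27 -0.26]
t: 3.8
tool_pos: [551.7, -183.6, 36.5]
tcp_rot: [-1.945, 2.463, -0.007]
wrist_force: [0.5, 1.8, 6.7]
gripper_width: 58.1
grip_force: 54.3
shift [0.0006 0.0042 0.007 ] turn 0.0006 tcp [ 551.8 -183.6   36.5] tilt [ 0.0056 -0.0011 -1.    ] F [-0.25  0.86  6.67] w 58.2 g 54.3 t 4.2167 j [ 0.02  0.04 -0.25  0.   -1.27 -0.26]
```

```bash
python3 -m creep '[[0,0,-0.01,0,50],[0,0,-0.02,0,50],[0,0,-0.02,0,50],[0,0,-0.02,0,50],[0,0,-0.02,0,50]]'  >/dev/null
python3 go.py 549.7 -183.4 170 -0.235
python3 -m creep '[[0,0,-0.06,0,50],[0,0,-0.12,0,50],[0,0,-0.18,0,50],[0,0,-0.24,0,50],[0,0,-0.27,0,50]]'  >/dev/null
python3 -m creep '[[0,0,0,0,50],[0,0,0,0,50],[0,0,0,0,50],[0,0,0,0,50],[0,0,0,0,50]]'  >/dev/null
python3 go.py 608 10 170 -0.035
```

```text
shift [ 0.     -0.0003 -0.2546] turn 0.0002 tcp [ 549.5 -183.3   42.7] tilt [-4.e-04  2.e-04 -1.e+00] F [-1.18  0.6  -0.47] w 58.3 g 53.6 t 4.6333 j [ 0.02  0.04 -0.24 -0.   -1.29 -0.26]
shift [-0.4033 -0.0247  0.0124] turn -0.127 tcp [ 549.1 -183.3  176.4] tilt [-2.6e-03  1.0e-04 -1.0e+00] F [-0.06 -0.29 -0.07] w 57.8 g 54.2 t 5.4667 j [ 0.02 -0.01 -0.05 -0.   -1.54 -0.26]
```

```bash
python3 -m creep '[[-0.05,-0.003,0,-0.03,50],[-0.12,-0.008,0,-0.06,50],[-0.19,-0.012,0,-0.09,50],[-0.26,-0.016,0,-0.127,50],[-0.32,-0.02,0,-0.127,50]]'  >/dev/null
python3 -m creep '[[-0.03,0.01,0,0,50],[-0.05,0.01,0,0,50],[-0.05,0.01,0,0,50],[-0.05,0.01,0,0,50],[-0.05,0.01,0,0,50]]'  >/dev/null
python3 go.py 608 10 89.5 -0.035
```

```text
shift [-0.0328 -0.0301  0.1767] turn -0.0005 tcp [592.4  -5.8 177.8] tilt [-2.e-04 -4.e-04 -1.e+00] F [-0.81  0.04 -1.4 ] w 57.8 g 54.1 t 6.3 j [ 0.33  0.02 -0.01  0.   -1.54 -0.36]
```

```bash
python3 -m creep '[[-0.01,-0.01,0.0,0,50],[-0.02,-0.02,0.03,0,50],[-0.033,-0.03,0.08,0,50],[-0.033,-0.03,0.13,0,50],[-0.033,-0.03,0.177,0,50]]'  >/dev/null
python3 -m creep '[[0,0,0,0,50],[0,0,0,0,50],[0,0,0,0,50],[0,0,0,0,50],[0,0,0,0,50]]'  >/dev/null
python3 go.py 608 10 89.5 -0.035
python3 - <<'E'
from h import *
s=env.get_image("scene");t=env.get_image("top")
a=cv2.resize(s["color"][130:274,245:365],(600,720)[:2],interpolation=cv2.INTER_CUBIC)[:600]
b=cv2.resize(t["color"][136:248,172:302],None,fx=5,fy=5,interpolation=cv2.INTER_CUBIC)
cv2.imwrite("pics/s3.png",a);cv2.imwrite("pics/t3.png",b)
E
```

```text
shift [0.0023 0.0021 0.0042] turn -0.0001 tcp [609.1  11.1  91.6] tilt [ 3.2e-03  6.0e-04 -1.0e+00] F [0.46 0.77 0.22] w 58.3 g 54.1 t 7.1333 j [ 0.35  0.08 -0.1   0.   -1.38 -0.38]
```

View pics/s3.png

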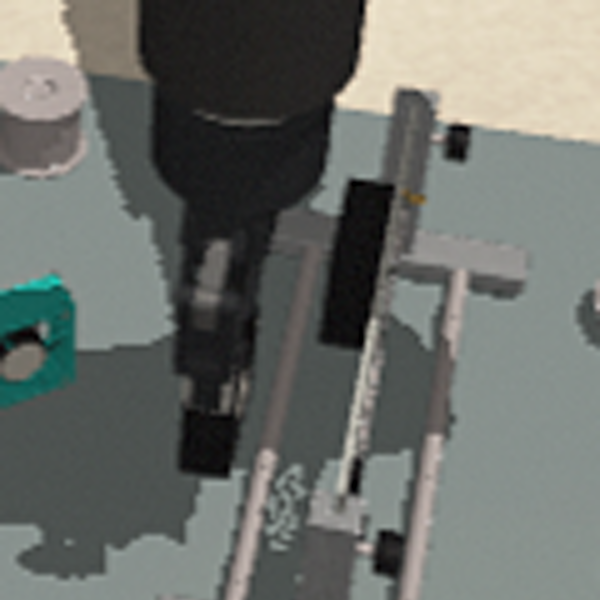

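Run:
```python
from h import *
s=env.get_image("scene");st=env.state();M=R.from_euler('z',-.035).as_matrix();T=st["tool_pos"]
for X in((30,-12.5,-36.5),(30,12.5,-36.5),(30,-12.5,23.5),(30,12.5,23.5)):
    print(X,((proj(s,T+M@X)-[245,130])*5).round(0))
for q in([560,74.5],):
  for X in((-18,-25,53),(-18,0,53),(-18,-25,113),(-78,-25,113),(-137,1.5,118),(137,1.5,118)): print(X,((proj(s,M@X+[q[0],q[1],0])-[245,130])*5).round(0))
```

```text
(30, -12.5, -36.5) [174. 470.]
(30, 12.5, -36.5) [226. 480.]
(30, -12.5, 23.5) [180. 387.]
(30, 12.5, 23.5) [235. 397.]
(-18, -25, 53) [310. 341.]
(-18, 0, 53) [359. 350.]
(-18, -25, 113) [321. 257.]
(-78, -25, 113) [339. 174.]
(-137, 1.5, 118) [409.  99.]
(137, 1.5, 118) [328. 508.]
```

View pics/t3.png

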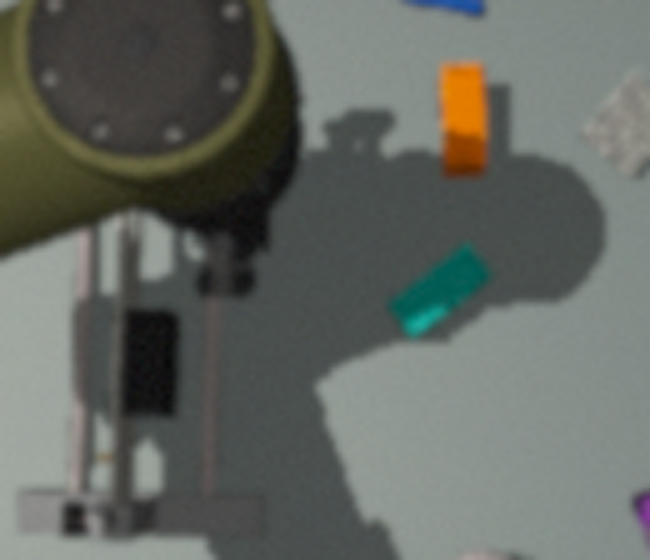

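The fitted fan, posts and held fan agree with the model to about 1 mm: opening_b is near x=608, and the grip offset below the TCP is about 6.5 mm. I'll approach slowly.

```bash
python3 -m creep '[[0,0,0.003,0,50],[-0.02,0.002,0.003,0,50],[-0.04,0.003,0.003,0,50],[-0.06,0.003,0.003,0,50],[-0.076,0.003,0.003,0,50]]'  >/dev/null
python3 -m creep '[[0,0,0,0,50],[0,0,0,0,50],[0,0,0,0,50],[0,0,0,0,50],[0,0,0,0,50]]'  >/dev/null
python3 go.py 607.6 62 89.5 -0.035
```

```text
shift [-0.0265  0.0015 -0.0032] turn -0.0003 tcp [607.9  48.8  87.9] tilt [-0.e+00 -1.e-04 -1.e+00] F [-0.24 -0.29 -0.89] w 58.5 g 54.1 t 8.1167 j [ 0.41  0.09 -0.1   0.   -1.38 -0.44]
```

```bash
python3 go.py 607.6 62 89.5 -0.035; python3 -m creep '[[-0.004,0,-0.002,0,50],[-0.008,0,-0.002,0,50],[-0.012,0,-0.002,0,50],[-0.012,0,-0.002,0,50],[-0.012,0,-0.002,0,50]]'  >/dev/null
python3 go.py 607.6 62 89.5 -0.035
python3 -m creep '[[0,0,0,0,50],[0,0,0,0,50],[0,0,0,0,50],[0,0,0,0,50],[0,0,0,0,50]]'  >/dev/null
python3 go.py 607.6 62 89.5 -0.035
```

```text
shift [-0.0265  0.0015 -0.0032] turn -0.0003 tcp [607.9  48.8  87.9] tilt [-0.e+00 -1.e-04 -1.e+00] F [-0.24 -0.29 -0.89] w 58.5 g 54.1 t 8.1167 j [ 0.41  0.09 -0.1   0.   -1.38 -0.44]
shift [-0.0136  0.0015 -0.0012] turn 0.0001 tcp [608.1  55.2  88.9] tilt [-0.e+00 -1.e-04 -1.e+00] F [-0.09 -0.56 -2.14] w 58.4 g 54.1 t 8.5333 j [ 0.42  0.09 -0.1   0.   -1.38 -0.45]
shift [-0.0139  0.0015 -0.0012] turn -0.0001 tcp [608.1  55.   88.9] tilt [ 0.e+00 -1.e-04 -1.e+00] F [-0.62 -0.8  -0.05] w 58.4 g 54.1 t 8.95 j [ 0.42  0.09 -0.1   0.   -1.38 -0.45]
```

```bash
python3 -m creep '[[-0.002,0.001,-0.001,0,50],[-0.004,0.001,-0.001,0,50],[-0.006,0.001,-0.001,0,50],[-0.006,0.001,-0.001,0,50],[-0.006,0.001,-0.001,0,50]]'  >/dev/null
python3 go.py 607.6 62 89.5 -0.035
python3 -m creep '[[-0.002,0,0,0,50],[-0.004,0,0,0,50],[-0.004,0,0,0,50],[-0.004,0,0,0,50],[-0.004,0,0,0,50]]'  >/dev/null
python3 go.py 607.6 62 89.5 -0.035
```

```text
shift [-0.0076  0.0005 -0.0002] turn 0.0 tcp [607.7  58.2  89.4] tilt [ 0.e+00 -1.e-04 -1.e+00] F [-0.07 -0.3  -0.7 ] w 58.0 g 54.1 t 9.3667 j [ 0.42  0.09 -0.1   0.   -1.38 -0.46]
shift [-0.0038  0.0005 -0.0002] turn -0.0 tcp [607.8  60.1  89.4] tilt [ 0.e+00 -1.e-04 -1.e+00] F [ 0.44 -0.   -0.48] w 58.2 g 54.1 t 9.7833 j [ 0.43  0.09 -0.1   0.   -1.38 -0.46]
```

```bash
python3 -m creep '[[-0.001,0,0,0,50],[-0.002,0,0,0,50],[-0.002,0,0,0,50],[-0.002,0,0,0,50]]'  >/dev/null
python3 go.py 607.6 62 89.5 -0.035
python3 -m creep '[[-0.001,0,0,0,50],[-0.002,0,0,0,50],[-0.002,0,0,0,50],[-0.002,0,0,0,50]]'  >/dev/null
python3 go.py 607.6 62 89.5 -0.035
```

```text
shift [-0.0017  0.0005 -0.0002] turn 0.0 tcp [607.8  61.2  89.4] tilt [-1.e-04 -1.e-04 -1.e+00] F [-0.37 -0.92 -1.69] w 58.2 g 54.1 t 10.1167 j [ 0.43  0.09 -0.1   0.   -1.38 -0.46]
shift [ 0.0003  0.0005 -0.0001] turn 0.0 tcp [607.9  62.1  89.4] tilt [ 0.e+00 -1.e-04 -1.e+00] F [ 0.73  0.24 -0.88] w 58.3 g 54.1 t 10.45 j [ 0.43  0.09 -0.1   0.   -1.38 -0.46]
```

```bash
for i in 1; do python3 -m creep '[[-0.001,0,0,0,50],[-0.002,0,0,0,50],[-0.002,0,0,0,50],[-0.002,0,0,0,50]]'  >/dev/null; done
python3 go.py 607.6 62 89.5 -0.035
python3 -m creep '[[-0.001,0,0,0,50],[-0.002,0,0,0,50],[-0.002,0,0,0,50],[-0.002,0,0,0,50]]'  >/dev/null
python3 go.py 607.6 62 89.5 -0.035
```

```text
shift [ 0.0022  0.0005 -0.0002] turn -0.0 tcp [607.9  63.1  89.4] tilt [-0.e+00 -1.e-04 -1.e+00] F [ 1.16  0.33 -1.45] w 57.8 g 54.1 t 10.7833 j [ 0.43  0.09 -0.1   0.   -1.38 -0.47]
shift [ 0.0024  0.0005 -0.0001] turn -0.0003 tcp [607.9  63.2  89.5] tilt [-3.0e-04 -1.5e-03 -1.0e+00] F [ 1.06 -5.75 -1.56] w 58.3 g 54.1 t 11.1167 j [ 0.43  0.09 -0.1   0.   -1.38 -0.47]
```

```bash
python3 -m creep '[[-0.0005,0,0,0,50],[-0.001,0,0,0,50],[-0.0014,0,0,0,50],[-0.0014,0,0,0,50],[-0.0014,0,0,0,50]]'  >/dev/null
python3 go.py 607.6 62 89.5 -0.035
python3 - <<'E'
from h import *
s=env.get_image("scene")
cv2.imwrite("pics/s4.png",cv2.resize(s["color"][130:250,250:350],None,fx=5,fy=5,interpolation=cv2.INTER_CUBIC))
st=env.state();M=R.from_euler('z',-.035).as_matrix();T=st["tool_pos"];print(st["wrist_force"],st["ft_torque"])
f=lambda w:((proj(s,w)-[250,130])*5).round(0)
for X in((30,-12.5,-36.5),(30,12.5,-36.5)):print(f(T+M@X))
for X in((-18,-25,53),(-18,0,53),(-137,1.5,118),(137,1.5,118)):print(X,f(M@X+[560,75.6+1.7,0]))
E
```

```text
shift [ 0.0024  0.0004 -0.0001] turn -0.0005 tcp [607.9  63.2  89.4] tilt [-6.0e-04 -2.4e-03 -1.0e+00] F [ 0.88 -7.28 -1.51] w 58.3 g 54.1 t 11.5333 j [ 0.43  0.09 -0.1   0.   -1.38 -0.47]
[ 0.76199574 -7.60024003 -0.96006387] [-2.53593377 -0.27193385  0.10743773]
[259. 488.]
[311. 498.]
(-18, -25, 53) [290. 342.]
(-18, 0, 53) [340. 351.]
(-137, 1.5, 118) [389.  99.]
(137, 1.5, 118) [309. 509.]
```

View pics/s4.png

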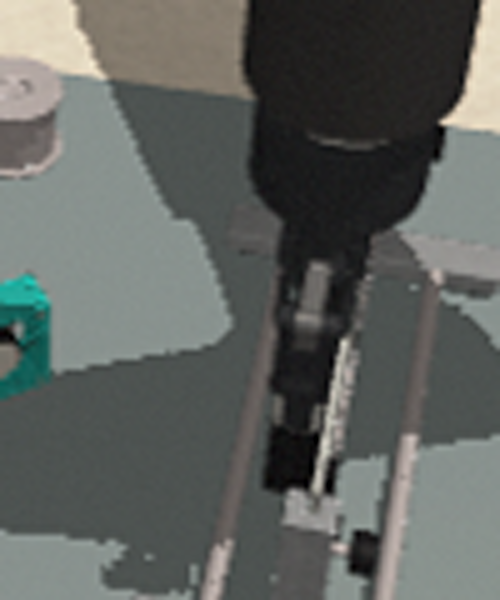

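```bash
python3 -m creep '[[-0.0005,0,0,0,50],[-0.001,0,0,0,50],[-0.0015,0,0,0,50],[-0.002,0,0,0,50],[-0.002,0,0,0,50]]'  >/dev/null
python3 -m creep '[[0,0,0,0,50],[0,0,0,0,50],[0,0,0,0,50],[0,0,0,0,50],[0,0,0,0,50]]'  >/dev/null
python3 go.py 607.6 62 89.5 -0.035
```

```text
shift [ 0.0025  0.0004 -0.    ] turn -0.0008 tcp [607.8  63.2  89.5] tilt [-9.0e-04 -3.9e-03 -1.0e+00] F [  0.74 -10.58  -1.78] w 58.1 g 54.1 t 12.4167 j [ 0.43  0.09 -0.1   0.   -1.38 -0.47]
```

```bash
python3 -m creep '[[0,0,0,0,50],[0,0,0,0,50],[0,0,0,0,50],[0,0,0,0,50],[0,0,0,0,50]]'  >/dev/null
python3 go.py 607.6 62 89.5 -0.035
python3 -c "from station import env;print(env.finish_job())"
```

```text
shift [ 0.0025  0.0004 -0.0001] turn -0.0008 tcp [607.9  63.2  89.5] tilt [-9.0e-04 -3.8e-03 -1.0e+00] F [  0.39 -10.74  -1.29] w 58.1 g 54.1 t 12.8333 j [ 0.43  0.09 -0.1   0.   -1.38 -0.47]
the job is handed in; nothing more can be done
None
```

I handed the job in at about 13 s with the fan still gripped and pressed over the empty opening (opening_b) at a steady 10.7 N or so. From the camera fit, its centre should be within about 1.5 mm of the opening's, but the hand-in returned no verdict.

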